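# Lock the board stop in the fixture rail

### The job

Take the stop with the orange grip out of the rack, drop its foot into the slot of the aluminium rail at the yellow mark, with the foot lying along the slot, until its flange sits on the rail, then twist it a quarter turn so that it locks crosswise under the rail's lips. Let go of it there, upright and fully down, and leave the white and black stops in their pockets.

Things in the scene. Friction and masses are not known exactly. Their poses are not given: they have to be found in the camera images.
- orange_stop: Loose quarter-turn stop, orange grip, hanging by its flange in a rack pocket. Origin: centre of the foot's underside; z up. Foot 15 (x) by 50 (y) by 9 mm; stem 14 mm dia.; steel flange 52 mm dia., z 19.5 to 25.5 mm; grip block 18 (x) by 50 (y), z 25.5 to 61.5 mm, parallel to the foot: pinch it across x from above, lift straight out. 0.1-0.21 kg. Turning either way locks.
- mark: Yellow mark, 12 mm bars on both lips of the fixed aluminium T-slot rail (82 mm wide). Origin: centre of the slot, level with the rail's top, 28 mm above the bench; y along the slot, x across, z up. Slot 28 mm wide, lips 7 mm thick, cavity below 68 wide, 16 high. Seated on its flange, a stop's origin is 19.5 mm below this point. A circuit board, top 52 mm over the bench, lies 100 mm or more toward +y.
- white_stop: The same stop with a white grip, in the same rack: fixed, grey, 84 x 260 x 34 mm high, three pockets (22 x 57 mm) end to end, 80 mm apart. Leave it there.
- black_stop: The same stop with a black grip, in another pocket of the same grey rack. Leave it there.
Not all that is in view belongs to the job. What is shaped like the orange_stop but green or purple is not meant.

How it is judged:
By the outcome, as a careful person would: the job done as asked, in the order asked, and still so for the second after the job is handed in, with the robot touching nothing.
It also fails if it takes over 48 s, if anything falls off the work surface, if the arm or the gripper's body presses on something with over 40 N, if the wrist force passes 120 N, or if a joint passes its speed limit or range.

### The arm

A 6-joint arm with a two-finger parallel gripper is mounted at the origin on the work surface. World frame = base frame: x ahead of the robot, y to its left, z up, the work surface at z = 0. Lengths are in m, angles in rad, forces in N, time in s.
With the tool pointing down it reaches from about 0.4 to 0.925 m from the base axis. Payload 3.4 kg.
Tool frame: the origin (TCP) lies at the very end of the fingers, on their centre line; the grasp point (between the pads) lies 19 mm behind it; z points along the fingers, y is the direction in which the jaws open and shut (so a half turn about z gives the same grasp; the last joint's range is limited). The gripper opens to 85 mm and grips with 20 to 120 N. Pads are 22 mm wide; open, the fingers measure 114 mm over their backs; the gripper's body (76 mm by 85 mm) begins 54 mm behind the grasp point. The pads swing forward as they close: fully open they stand 13 mm farther back than shut.
Start: joints at [1.111, 0.307, 1.506, -0, 1.328, -0.073], TCP at [0.216, 0.533, 0.231] pointing down, gripper open.
Joint ranges: [-3.12, 3.12], [-1.05, 2.28], [0.14, 2.33], [-1.42, 4.57], [0.1, 2.73], [-2.68, 2.68]. Speed limits (rad/s): [2.57, 2.57, 3.14, 3.14, 3.14, 3.14].

### API

Orientations are given as a rotation vector (axis times angle).
In Python, from workcell import readout, snapshot, sign_off, nets gives the robot as it stands.
- The arm moves only by the tool move_arm, never from a script. Its arguments are lists of equal length, an entry for each row: "offset": the shift along the tool's x, y, z in m, a list of three; "twist": the turn about the tool's z in rad; "fingers": the opening, from 0 (shut) to 1 (fully open). In form: {"offset": [[tx, ty, tz], ...], "twist": [twist, ...], "fingers": [fingers, ...]}. A call has 1 to 12 rows; each row is the pose to reach, as a shift and turn from the pose measured when the call began, along the tool's axes at that moment; what a row does not reach only later rows make up. A row lasts 1/10 s, in which the tool goes at most 50 mm and 8.59 degrees, less where a joint would pass 70% of its speed; a pose out of reach is approached as far as the arm can. A call with a gripper value outside its range is refused whole. The fingers move at their own pace and stop on an object; "grip_force" is the grip in N (left out, the last holds). Time passes only in rows, so rows that repeat a pose let the fingers close. It gives the time, the measured TCP pose, the force and the opening at its end, in the units of the state.
- readout.read_state(): the state, without advancing time (a new reading comes with each control period).
- snapshot(name): name is "scene" or "top" or "wrist"; returns a dict with "pixels" (400x640x3 uint8, red, green, blue), "mtx" (3x3 intrinsics, pixels), "xyz" and "rotation" of the camera in the world. Camera axes: x right, y up, looking along -z (the intrinsics and any distortion apply to the point x, -y, -z); pixel columns grow to the right and rows downward; lengths in m; the calibration is good to about 2 mm. The wrist camera is an equidistant fisheye: a pixel r from the principal point sees the ray r / f radians off the axis. A picture is of the moment at which its call begins. There is no depth.
- sign_off(): hands the job in, once; it reports no verdict.
Trained networks look in the newest picture that a camera, given by its name, has taken for a name from the list of things; names that differ only in an ending like _2 or _b are one class to them, and where a whole thing is asked for, a point or a joint stands for the part that bears it (a point fixed in the world has none). Each returns a list of dicts, best first, with "conf" (0 to 1); they miss things now and then, are a little off and sometimes report something else, mostly with a low value. They report only what shows in the picture. A call takes as long as a camera call. They do not tell look-alikes from the thing itself.
- nets.search_frame(camera, label): "at" ([row, column] in pixels, amid what is visible of it).
The state is a dict: "clock": time; "joints": joint angles; "joint_vel": joint speeds; "effort": joint torques, N m; "eef_pos": TCP position; "ee_rot": TCP orientation; "force": force on the tool from outside, world axes, zero at the start; "ft_torque": the same for the moment, N m; "opening": finger opening in m.
Only numpy, scipy, OpenCV 4.12 (cv2) and the standard library are available. Lean on these libraries where they do the work, as an engineer would, in place of code of your own. Each camera call takes 0.05 s, during which the arm holds its last target.

## Working session

There is one attempt and no reset: what is moved stays moved. The work goes in short steps, Python scripts to look and compute and a tool call to move; the robot and the scene stay as the last step left them, time stands still between calls to the robot, and variables do not carry over. Pictures are saved under pics/ and viewed, and the job is handed in when it is done.

Besides the shell and the picture viewer there is one more tool, called after "Request:" as name(argument=value, ...), one argument or row to a line, values as JSON. move_arm: Moves the arm, as the interface text tells. Its arguments: {"type":"object","properties":{"offset":{"type":"array","items":{"type":"array","items":{"type":"number"}}},"twist":{"type":"array","items":{"type":"number"}},"fingers":{"type":"array","items":{"type":"number"}},"grip_force":{"type":"number"}},"required":["offset","twist","fingers"]}

```bash
mkdir -p pics; ls; cat > h.py <<'E'
import numpy as np, cv2
from workcell import readout, snapshot, sign_off, nets
def snap(n,f):
    s=snapshot(n); cv2.imwrite('pics/'+f+'.png',s['pixels'][:,:,::-1]); return s
def ray(s,row,col,fish=False):
    K=np.array(s['mtx']); R=np.array(s['rotation'])
    if R.shape!=(3,3): R=cv2.Rodrigues(R.astype(float))[0]
    x=(col-K[0,2])/K[0,0]; y=(row-K[1,2])/K[1,1]
    if fish:
        r=np.hypot(x,y); k=np.sin(r)/r if r>1e-9 else 1; d=np.array([x*k,-y*k,-np.cos(r)])
    else: d=np.array([x,-y,-1.])
    return np.array(s['xyz']),R@d
def hit(s,row,col,z,fish=False):
    o,d=ray(s,row,col,fish); return o+d*(z-o[2])/d[2]
def proj(s,p,fish=False):
    K=np.array(s['mtx']); R=np.array(s['rotation'])
    if R.shape!=(3,3): R=cv2.Rodrigues(R.astype(float))[0]
    c=R.T@(np.array(p)-np.array(s['xyz'])); v=np.array([c[0],-c[1],-c[2]])
    if fish:
        rho=np.hypot(v[0],v[1]); th=np.arctan2(rho,v[2]); v=np.array([v[0]/rho*th,v[1]/rho*th,1])
    else: v=v/v[2]
    return K@v
E
python3 - <<'E'
from h import *
import pickle
S={}
for n in ['scene','top','wrist']:
    s=snap(n,n+'0'); S[n]=s
    print(n,np.round(s['mtx'],1).tolist(),np.round(s['xyz'],3),np.round(s['rotation'],3).tolist())
    for l in ['orange_stop','mark','white_stop']: print(l,nets.search_frame(n,l)[:5])
pickle.dump(S,open('s0.pkl','wb'))
print(readout.read_state())
E
```

```text
pics
scene [[413.4, 0.0, 318.0], [0.0, 413.4, 199.1], [0.0, 0.0, 1.0]] [1.073 0.433 0.55 ] [0.522, 1.111, 2.025]
orange_stop [{'at': [178.6, 247.0], 'conf': 0.96}, {'at': [173.6, 203.9], 'conf': 0.96}, {'at': [157.5, 250.5], 'conf': 0.8}, {'at': [206.2, 209.2], 'conf': 0.79}]
mark [{'at': [196.5, 298.9], 'conf': 0.45}]
white_stop [{'at': [196.9, 296.0], 'conf': 0.63}]
top [[436.6, 0.0, 324.5], [0.0, 436.6, 196.6], [0.0, 0.0, 1.0]] [ 0.39  -0.052  1.102] [0.079, -0.076, -1.558]
orange_stop [{'at': [147.7, 404.5], 'conf': 0.73}, {'at': [241.6, 449.1], 'conf': 0.64}, {'at': [192.2, 413.1], 'conf': 0.62}, {'at': [185.5, 455.8], 'conf': 0.58}]
mark []
white_stop [{'at': [200.1, 346.5], 'conf': 0.89}]
wrist [[309.7, 0.0, 318.0], [0.0, 309.7, 200.4], [0.0, 0.0, 1.0]] [0.149 0.561 0.373] [-0.257, -0.172, 1.176]
orange_stop [{'at': [370.0, 34.3], 'conf': 0.85}]
mark []
white_stop []
{'clock': 0.6, 'joints': array([ 1.11146379e+00,  3.06754364e-01,  1.50641585e+00, -2.96450161e-06,
        1.32840165e+00, -7.34760081e-02]), 'joint_vel': array([-0.00064546, -0.00010224, -0.00043763, -0.0013736 , -0.00112944,
        0.00076263]), 'effort': array([-1.01612306e-03, -4.57171655e+01, -2.52203268e+01, -1.24687399e-04,
        1.26530744e-03,  8.52439186e-07]), 'eef_pos': array([0.21641102, 0.53271386, 0.23132508]), 'ee_rot': array([6.02346341e-01, 3.08329879e+00, 3.03226948e-05]), 'force': array([-0.5735048 , -0.87175592, -0.91936606]), 'ft_torque': array([-0.02404689,  0.02448099, -0.01181525]), 'opening': 0.08555310936284169}
```

View pics/top0.png

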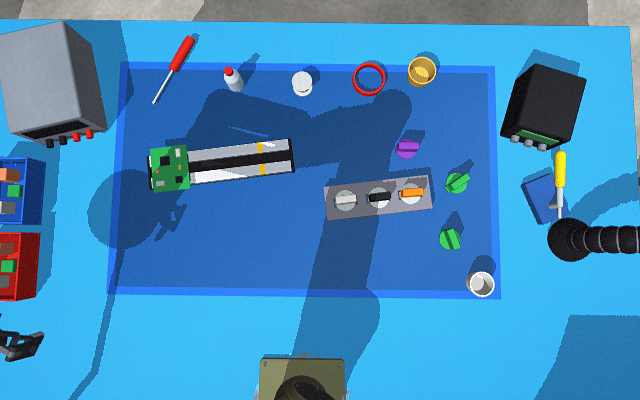

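View pics/scene0.png

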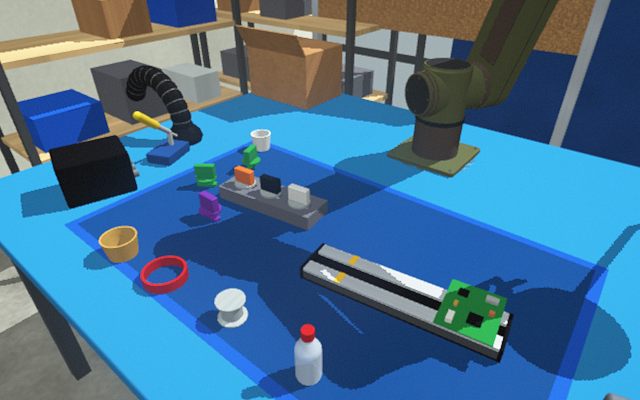

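View pics/wrist0.png

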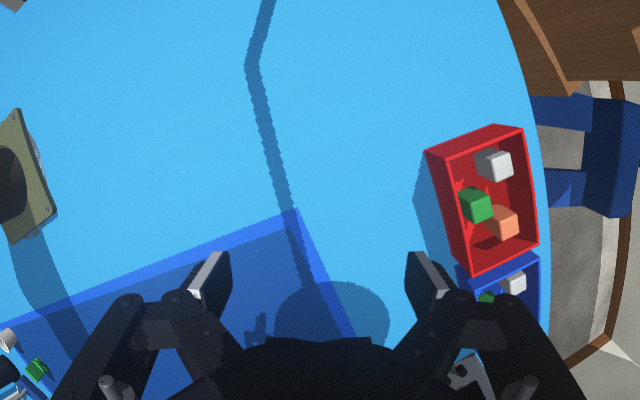

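The top view shows the rack at lower right. The orange stop sits in its right pocket at about (193,411), with white at (200,346) and black at (197,379). The rail's yellow bars are near (148,260) and (169,263), and the board is to the left. Next I'll refine these positions.

```bash
python3 - <<'E'
from h import *
import pickle
S=pickle.load(open('s0.pkl','rb'))
def blob(s,rs,lo,hi,n):
    a=s['pixels'][rs[0]:rs[1],rs[2]:rs[3]]
    h=cv2.cvtColor(a,cv2.COLOR_RGB2HSV); m=cv2.inRange(h,lo,hi)
    k,l,st,c=cv2.connectedComponentsWithStats(m)
    out=[]
    for i in range(1,k):
        if st[i,4]>=n:
            ys,xs=np.where(l==i); out.append((st[i,4],ys.mean()+rs[0],xs.mean()+rs[2], cv2.minAreaRect(np.c_[xs+rs[2],ys+rs[0]].astype(np.float32))))
    return out
s=S['top']
print('orange'); 
for b in blob(s,(170,215,390,440),(5,120,80),(20,255,255),8): 
    print(b, hit(s,b[1],b[2],.076)); bx=cv2.boxPoints(b[3]); print([hit(s,r,c,.076)[:2].round(4).tolist() for c,r in bx])
print('yellow')
for b in blob(s,(130,190,240,290),(20,110,80),(32,255,255),5): print(b, hit(s,b[1],b[2],.028))
s=S['scene']
for b in blob(s,(155,200,225,265),(5,120,80),(20,255,255),8): print(b, hit(s,b[1],b[2],.064))
for b in blob(s,(240,300,320,370),(18,110,80),(32,255,255),5): print(b, hit(s,b[1],b[2],.028))
for n,(r0,r1,c0,c1) in {'top':(120,230,230,450)}.items():
    a=S[n]['pixels'][r0:r1,c0:c1,::-1]; cv2.imwrite('pics/zoom_top.png',cv2.resize(a,None,fx=3.6,fy=3.6,interpolation=cv2.INTER_NEAREST))
a=S['scene']['pixels'][150:300,200:400,::-1]; cv2.imwrite('pics/zoom_sc.png',cv2.resize(a,None,fx=4,fy=4,interpolation=cv2.INTER_NEAREST))
E
```

```text
orange
(np.int32(184), np.float64(192.07608695652175), np.float64(411.89130434782606), ((411.6724548339844, 192.06900024414062), (8.221503257751465, 23.08664321899414), 85.2363510131836)) [ 0.50452168 -0.25605543  0.076     ]
[[0.5117, -0.2276], [0.5169, -0.282], [0.4974, -0.2834], [0.4922, -0.2291]]
yellow
(np.int32(55), np.float64(147.07272727272726), np.float64(259.6363636363636), ((259.5, 147.0), (10.0, 5.0), 90.0)) [0.61876321 0.11409885 0.028     ]
(np.int32(55), np.float64(168.74545454545455), np.float64(262.1272727272727), ((262.0671081542969, 168.60365295410156), (10.711859703063965, 5.079851150512695), 83.6598129272461)) [0.56403684 0.10646048 0.028     ]
(np.int32(278), np.float64(174.8525179856115), np.float64(244.0431654676259), ((243.60000610351562, 174.6999969482422), (22.452171325683594, 14.862703323364258), 18.434947967529297)) [ 0.51330332 -0.25563601  0.064     ]
(np.int32(58), np.float64(259.6551724137931), np.float64(353.2586206896552), ((353.2400207519531, 259.6800231933594), (5.599999904632568, 10.399999618530273), 36.869895935058594)) [0.56579055 0.10338127 0.028     ]
(np.int32(71), np.float64(276.80281690140845), np.float64(339.6619718309859), ((339.69512939453125, 276.7561340332031), (5.77842903137207, 12.493901252746582), 38.65980529785156)) [0.61967595 0.11124657 0.028     ]
```

View pics/zoom_top.png

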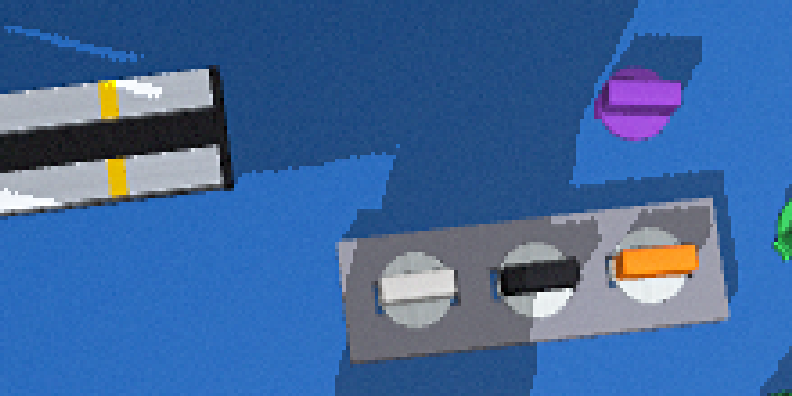

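View pics/zoom_sc.png

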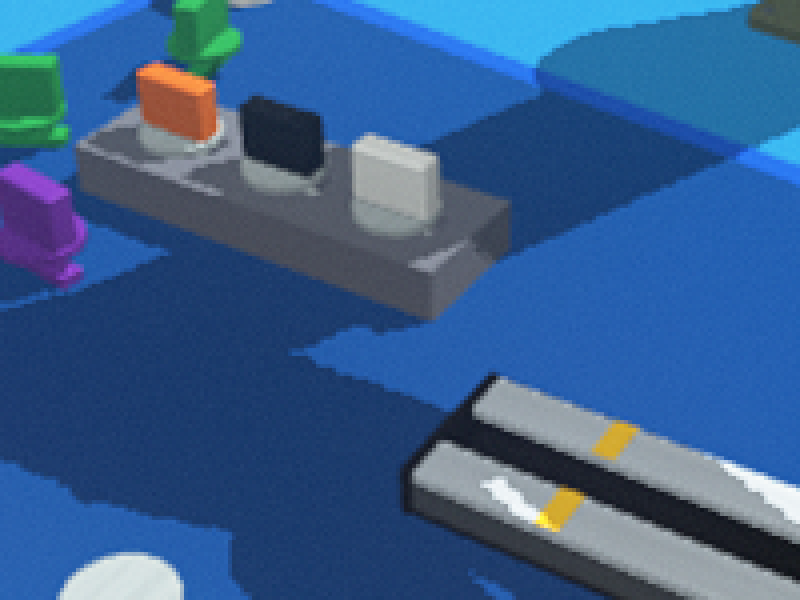

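```bash
cat >> h.py <<'E'
def goal(p,yaw_y_deg):
    "offset/twist in tool frame now to reach TCP p, with tool y at world yaw"
    s=readout.read_state(); R=cv2.Rodrigues(np.array(s['ee_rot']))[0]
    off=R.T@(np.array(p)-s['eef_pos']); y=np.degrees(np.arctan2(R[1,1],R[0,1]))
    return off.round(4).tolist(), round(float(np.radians(y-yaw_y_deg)),4), 'yaw now %.2f'%y
E
python3 - <<'E'
from h import *
for p in [(0.42,0.35,.25),(.52,.05,.23),(.505,-.256,.19)]: print(goal(p,7.5))
import pickle
S=pickle.load(open('s0.pkl','rb')); s=S['top']
# rail/rack edges by zoom-pixels (zoom 3.6, origin 230,120)
def w(c,r,z): return hit(s,120+r/3.6,230+c/3.6,z)[:2]
for a,b,z in [((350,361),(730,319),.034),((339,241),(712,199),.034),((0,212),(232,188),.028),((0,95),(210,68),.028)]:
    d=w(*a,z)-w(*b,z); print(w(*a,z),w(*b,z),np.degrees(np.arctan2(-d[0],d[1])))
for c,r in [(632,105),(800,230)]: print(w(c,r,.03))
E
```

```text
([-0.2574, -0.0927, -0.0187], 1.054, 'yaw now 67.89')
([-0.4629, -0.333, 0.0013], 1.054, 'yaw now 67.89')
([-0.5642, -0.6221, 0.0413], 1.054, 'yaw now 67.89')
[ 0.43747831 -0.05687987] [ 0.4690428  -0.31524968] 6.965186683980675
[ 0.51947133 -0.0484514 ] [ 0.5514166  -0.30396963] 7.126228514385985
[0.53766468 0.1855767 ] [0.55621382 0.02588514] 6.625557152522994
[0.61966023 0.18828114] [0.64041146 0.04274686] 8.114904420335778
[ 0.61715878 -0.25028725]
[ 0.53119803 -0.36510968]
```

Request:
move_arm(
  offset=[
    [-0.257,-0.093,-0.019],
    [-0.257,-0.093,-0.019],
    [-0.257,-0.093,-0.019],
    [-0.257,-0.093,-0.019],
    [-0.257,-0.093,-0.019],
    [-0.46,-0.333,0.0],
    [-0.46,-0.333,0.0],
    [-0.46,-0.333,0.0],
    [-0.46,-0.333,0.0],
    [-0.46,-0.333,0.0],
    [-0.46,-0.333,0.0],
    [-0.56,-0.615,0.03],
  ],
  twist=[0.15,0.3,0.45,0.6,0.75,0.9,1.05,1.06,1.06,1.06,1.06,1.06],
  fingers=[1,1,1,1,1,1,1,1,1,1,1,1],
)

```text
clock: 1.8
eef_pos: [0.5076, 0.0327, 0.2289]
ee_rot: [2.076, 2.354, 0.004]
force: [0.6, -0.0, 0.3]
opening: 0.0852
```

```bash
python3 - <<'E'
from h import *
print(goal((.505,-.29,.22),7.))
E
```

```text
([-0.3199, -0.0429, 0.0089], 0.0028, 'yaw now 7.16')
```

Request:
move_arm(
  offset=[
    [-0.32,-0.043,0.009],
    [-0.32,-0.043,0.009],
    [-0.32,-0.043,0.009],
    [-0.32,-0.043,0.009],
    [-0.32,-0.043,0.009],
    [-0.32,-0.043,0.009],
    [-0.32,-0.043,0.009],
    [-0.32,-0.043,0.009],
    [-0.32,-0.043,0.009],
    [-0.32,-0.043,0.009],
  ],
  twist=[0,0,0,0,0,0,0,0,0,0],
  fingers=[1,1,1,1,1,1,1,1,1,1],
)

```text
clock: 2.8
eef_pos: [0.5047, -0.2888, 0.2198]
ee_rot: [2.076, 2.355, 0.005]
force: [-0.6, 0.2, -0.3]
opening: 0.0854
```

```bash
python3 - <<'E'
from h import *
import pickle
s=snap('wrist','w1'); pickle.dump(s,open('w1.pkl','wb'))
print(readout.read_state()['eef_pos'],s['xyz'],s['rotation'],nets.search_frame('wrist','orange_stop'))
E
```

```text
[ 0.50481097 -0.28860993  0.21999254] [ 0.49503528 -0.21581795  0.36189542] [-0.29022988 -0.02195643  0.12401034] [{'at': [254.1, 334.3], 'conf': 0.92}, {'at': [224.0, 218.7], 'conf': 0.87}, {'at': [157.6, 424.2], 'conf': 0.64}, {'at': [155.0, 325.6], 'conf': 0.58}]
```

View pics/w1.png

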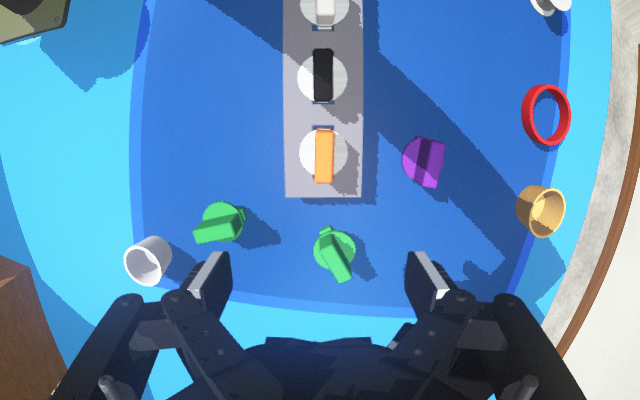

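The wrist view shows the orange grip at about (155,324), with black at (75,323) and white above. Green stops are at (222,218) and (252,335), and the purple one is at (160,424). Now to measure the orange grip precisely.

```bash
python3 - <<'E'
from h import *
import pickle
s=pickle.load(open('w1.pkl','rb'))
h=cv2.cvtColor(s['pixels'],cv2.COLOR_RGB2HSV); m=cv2.inRange(h,(5,120,80),(20,255,255)); m[:120]=0;m[195:]=0;m[:,:300]=0;m[:,350:]=0
ys,xs=np.where(m); print(len(ys))
P=np.array([hit(s,r,c,.076,True)[:2] for r,c in zip(ys,xs)])
rc=cv2.minAreaRect((P*1000).astype(np.float32)); print('wrist',rc,P.mean(0))
# bright top part only
v=h[...,2][ys,xs]; print(np.percentile(v,[5,25,50,75,95]))
a=s['pixels'][120:200,270:380,::-1]; cv2.imwrite('pics/zw1.png',cv2.resize(a,None,fx=7,fy=7,interpolation=cv2.INTER_NEAREST))
g=cv2.inRange(h,(50,120,60),(75,255,255))
for b in ([210,222],[250,335]): print('green',hit(s,b[0],b[1],.03,True))
print('purple',hit(s,160,420,.03,True))
E
```

```text
969
wrist ((506.8095397949219, -257.16253662109375), (17.313302993774414, 50.14476776123047), 5.53610372543335) [ 0.50678905 -0.25725292]
[229. 254. 255. 255. 255.]
green [ 0.39912212 -0.33972279  0.03      ]
green [ 0.53645117 -0.37273136  0.03      ]
purple [ 0.61653131 -0.25302461  0.03      ]
```

View pics/zw1.png

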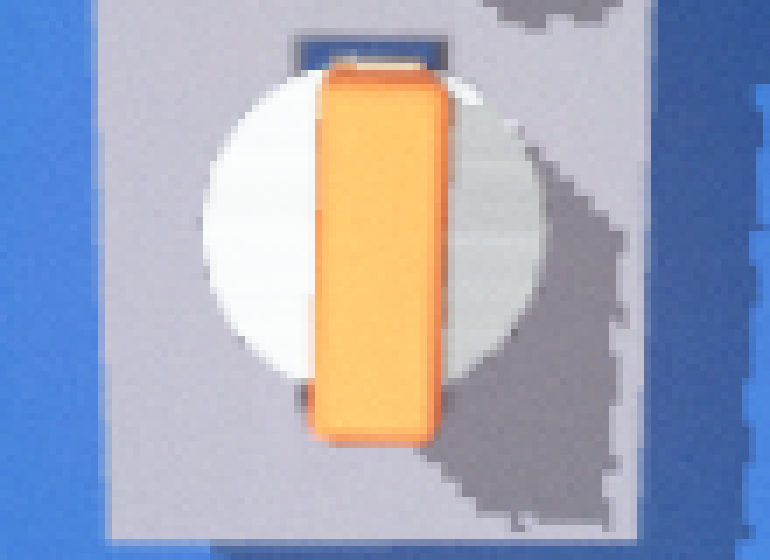

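```bash
python3 - <<'E'
from h import *
for z in (.12,.045): print(goal((.507,-.258,z),5.8))
E
```

```text
([0.03, 0.0055, 0.1001], 0.0254, 'yaw now 7.26')
([0.03, 0.0053, 0.1751], 0.0254, 'yaw now 7.26')
```

Request:
move_arm(
  offset=[
    [0.03,0.0055,0.05],
    [0.03,0.0055,0.09],
    [0.03,0.0055,0.115],
    [0.03,0.0055,0.14],
    [0.03,0.0055,0.16],
    [0.03,0.0055,0.175],
    [0.03,0.0055,0.175],
    [0.03,0.0055,0.175],
  ],
  twist=[0.025,0.025,0.025,0.025,0.025,0.025,0.025,0.025],
  fingers=[0.8,0.8,0.8,0.8,0.8,0.8,0.8,0.8],
)

```text
clock: 3.7
eef_pos: [0.5075, -0.2572, 0.0454]
ee_rot: [2.102, 2.331, 0.005]
force: [0.3, 0.5, -0.8]
opening: 0.0681
```

```bash
python3 - <<'E'
from h import *
s=snap('wrist','w2'); st=readout.read_state(); print(st['eef_pos'],st['opening'],st['force'],goal((.507,-.258,.045),5.8))
E
```

```text
[ 0.50800282 -0.25767503  0.04598206] 0.0684311805572767 [-0.31686513 -0.88120735  0.00869538] ([-0.0002, -0.001, 0.001], 0.0015, 'yaw now 5.89')
```

View pics/w2.png

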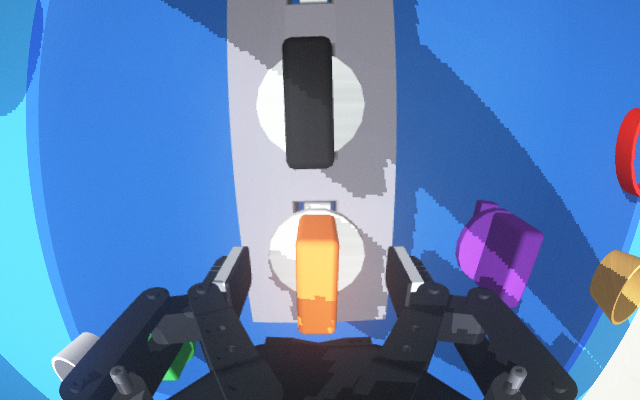

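The grip at (270,318) is centred between the pads (inner edges at columns 240 and 395). I'll close on it.

Request:
move_arm(
  offset=[
    [0,0,0],
    [0,0,0],
    [0,0,0],
    [0,0,0],
    [0,0,0],
    [0,0,0],
    [0,0,0],
    [0,0,0],
  ],
  twist=[0,0,0,0,0,0,0,0],
  fingers=[0,0,0,0,0,0,0,0],
  grip_force=60,
)

```text
clock: 4.55
eef_pos: [0.5084, -0.2579, 0.0468]
ee_rot: [2.101, 2.329, 0.005]
force: [-0.2, 0.8, 5.7]
opening: 0.0173
```

```bash
python3 - <<'E'
from h import *
s=snap('wrist','w3'); st=readout.read_state(); print(st['eef_pos'],st['opening'],st['force'],goal((.507,-.258,.045),5.8))
E
```

```text
[ 0.50838737 -0.25800354  0.04680897] 0.01698282219072586 [-0.19285883  0.21364468  6.09761794] ([0.0001, -0.0014, 0.0018], 0.0013, 'yaw now 5.88')
```

View pics/w3.png

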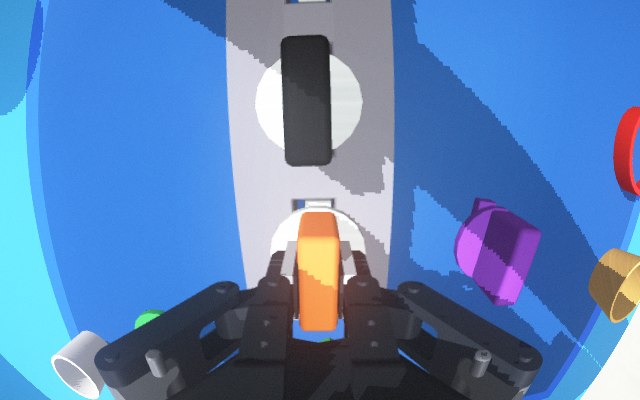

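Request:
move_arm(
  offset=[
    [0,0,-0.004],
    [0,0,-0.012],
    [0,0,-0.025],
    [0,0,-0.045],
    [0,0,-0.065],
    [0,0,-0.085],
    [0,0,-0.105],
    [0,0,-0.105],
  ],
  twist=[0,0,0,0,0,0,0,0],
  fingers=[0,0,0,0,0,0,0,0],
)

```text
clock: 5.4
eef_pos: [0.5098, -0.2591, 0.1555]
ee_rot: [2.096, 2.324, 0.008]
force: [-0.0, -0.8, -0.9]
opening: 0.0171
```

```bash
python3 - <<'E'
from h import *
s=snap('wrist','w4'); st=readout.read_state(); print(st['eef_pos'],st['opening'],st['force'],st['ft_torque'],goal((.575,.00,.16),7.5),goal((.592,.109,.14),7.5))
E
```

```text
[ 0.50883852 -0.25858539  0.15381287] 0.017079936584016183 [ 0.03859652 -1.00516115 -0.8125764 ] [-0.01448846  0.03427988 -0.03263597] ([0.2504, 0.0924, -0.0063], -0.0283, 'yaw now 5.88') ([0.3572, 0.1202, 0.0135], -0.0283, 'yaw now 5.88')
```

View pics/w4.png

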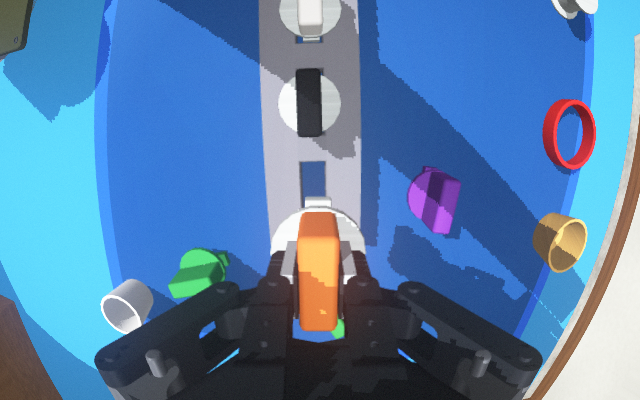

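The stop is lifted clear: the pocket at (180,313) is empty, and black and white are still in place. Next I'll move to where the wrist camera can see the mark.

Request:
move_arm(
  offset=[
    [0.05,0.02,-0.01],
    [0.1,0.04,-0.01],
    [0.15,0.06,-0.01],
    [0.2,0.075,-0.01],
    [0.25,0.092,-0.01],
    [0.27,0.095,-0.01],
    [0.27,0.095,-0.01],
    [0.27,0.095,-0.01],
  ],
  twist=[-0.028,-0.028,-0.028,-0.028,-0.028,-0.028,-0.028,-0.028],
  fingers=[0,0,0,0,0,0,0,0],
)

```text
clock: 6.25
eef_pos: [0.5747, 0.0208, 0.1624]
ee_rot: [2.063, 2.359, 0.004]
force: [-0.3, 0.4, -2.6]
opening: 0.017
```

```bash
python3 - <<'E'
from h import *
import pickle
s=snap('wrist','w5'); pickle.dump(s,open('w5.pkl','wb'));st=readout.read_state(); print(st['eef_pos'],st['opening'],goal((.592,.109,.14),7.5))
print(s['xyz'],s['rotation'])
h=cv2.cvtColor(s['pixels'],cv2.COLOR_RGB2HSV); m=cv2.inRange(h,(20,110,80),(34,255,255))
k,l,sc,c=cv2.connectedComponentsWithStats(m)
for i in range(1,k):
    if sc[i,4]>30: print(sc[i],c[i].round(1),hit(s,c[i][1],c[i][0],.028,True).round(4))
E
```

```text
[0.57471854 0.01973324 0.16254044] 0.017218691130630404 ([0.0863, 0.0287, 0.0223], 0.0008, 'yaw now 7.55')
[0.56394393 0.09431178 0.30403207] [-0.29493796 -0.0265742   0.1311034 ]
[305  89  30  13 383] [319.2  94.9] [0.5653 0.1069 0.028 ]
[367  90  29  13 340] [381.1  96.2] [0.6198 0.1144 0.028 ]
```

View pics/w5.png

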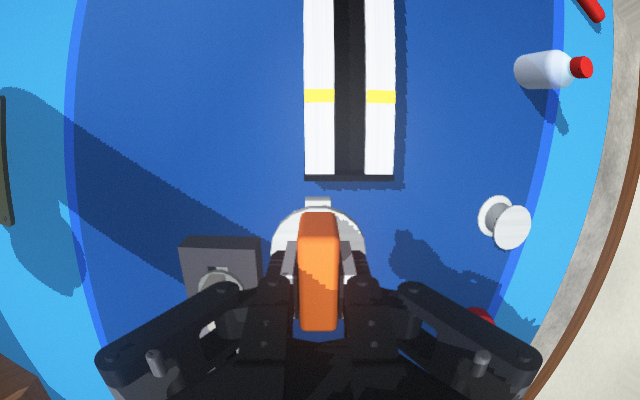

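```bash
python3 - <<'E'
from h import *
import pickle
s=pickle.load(open('w5.pkl','rb'))
im=s['pixels']; g=cv2.cvtColor(im,cv2.COLOR_RGB2GRAY).astype(int)
for side in (0,1):
    P=[]
    for r in range(30,165,6):
        if 85<r<108: continue
        row=g[r,320:380]
        d=np.diff(row); c=(np.argmin(d) if side==0 else np.argmax(d)); P.append(hit(s,r,320+c+1 - .0,.028,True)[:2])
    P=np.array(P); f=np.polyfit(P[:,1],P[:,0],1); print('slot edge x at y=.1107',np.polyval(f,.1107),'yaw',np.degrees(np.arctan(-f[0])), np.abs(np.polyval(f,P[:,1])-P[:,0]).max())
st=readout.read_state(); R=cv2.Rodrigues(np.array(st['ee_rot']))[0]
for z in (.0295,.0265):
  for r,c in [(214,300),(214,336),(330,300),(330,338)]:
    p=hit(s,r,c,st['eef_pos'][2]+z,True); print(z,r,c,(R.T@(p-st['eef_pos'])).round(4))
# foot end front top edge at row ~198..
for r,c in [(198,305),(198,330),(207,305)]:
    p=hit(s,r,c,st['eef_pos'][2]-.032+.009,True); print('foot',(R.T@(p-st['eef_pos'])).round(4))
print((R).round(4))
a=im[185:345,250:390,::-1]; cv2.imwrite('pics/zw5.png',cv2.resize(a,None,fx=3.7,fy=3.7,interpolation=cv2.INTER_NEAREST))
E
```

```text
slot edge x at y=.1107 0.5783325166593041 yaw 7.964475929771954 0.0005638626445988448
slot edge x at y=.1107 0.606167703223322 yaw 8.136879683785864 0.0005806386799808161
0.0295 214 300 [ 0.0356 -0.0067 -0.0297]
0.0295 214 336 [ 0.0356  0.0071 -0.0296]
0.0295 330 300 [-0.022  -0.0081 -0.0295]
0.0295 330 338 [-0.0221  0.0096 -0.0293]
0.0265 214 300 [ 0.0346 -0.0069 -0.0267]
0.0265 214 336 [ 0.0346  0.0073 -0.0266]
0.0265 330 300 [-0.0245 -0.0083 -0.0264]
0.0265 330 338 [-0.0246  0.0098 -0.0263]
foot [ 0.0267 -0.007   0.0228]
foot [0.0267 0.0068 0.0229]
foot [ 0.0215 -0.0071  0.0229]
[[-0.1313  0.9913  0.0076]
 [ 0.9913  0.1313 -0.0037]
 [-0.0046  0.007  -1.    ]]
```

View pics/zw5.png

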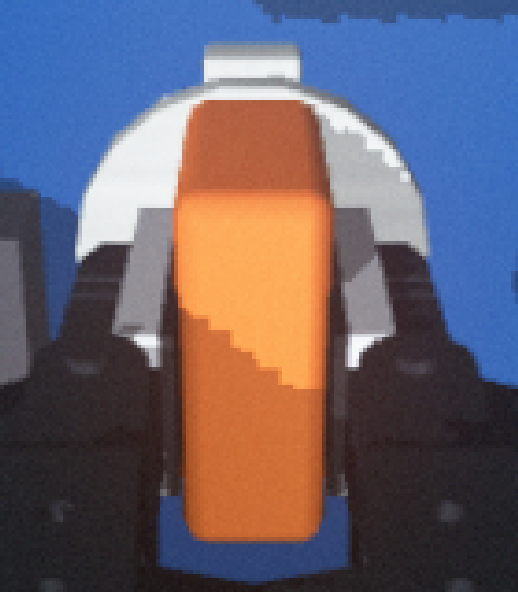

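```bash
python3 - <<'E'
from h import *
import pickle
s=pickle.load(open('w5.pkl','rb')); st=readout.read_state(); R=cv2.Rodrigues(np.array(st['ee_rot']))[0]; o=st['eef_pos']
for d in (.030,.0323,.035):
    f=lambda x,y,z: proj(s,o+R@np.array([x,y,-(z-d)]),True)[:2].round(1)[::-1].tolist()
    print(d,'top front',f(.025,0,.0615),'back',f(-.025,0,.0615),'grip base front',f(.025,0,.0255),'foot bot',f(.025,0,0),'foot top',f(.025,0,.009))
print('obs: 236.5, 331, base 212, foot 197, mid foot edge ~202?')
print(goal((.5922,.1105,.085),8.))
E
```

```text
0.03 top front [241.2, 317.5] back [337.7, 317.5] grip base front [211.6, 317.6] foot bot [197.4, 317.7] foot top [201.9, 317.7]
0.0323 top front [238.9, 317.5] back [334.6, 317.5] grip base front [210.1, 317.6] foot bot [196.3, 317.7] foot top [200.7, 317.7]
0.035 top front [236.2, 317.6] back [330.9, 317.5] grip base front [208.4, 317.6] foot bot [195.0, 317.7] foot top [199.3, 317.7]
obs: 236.5, 331, base 212, foot 197, mid foot edge ~202?
([0.088, 0.0287, 0.0773], -0.0079, 'yaw now 7.55')
```

Request:
move_arm(
  offset=[
    [0.04,0.013,0.0],
    [0.08,0.026,0.02],
    [0.088,0.0287,0.05],
    [0.088,0.0287,0.077],
    [0.088,0.0287,0.077],
    [0.088,0.0287,0.077],
    [0.088,0.0287,0.077],
  ],
  twist=[-0.008,-0.008,-0.008,-0.008,-0.008,-0.008,-0.008],
  fingers=[0,0,0,0,0,0,0],
)

```text
clock: 7.0
eef_pos: [0.5934, 0.1093, 0.0867]
ee_rot: [2.057, 2.362, 0.006]
force: [-0.5, -0.2, -0.3]
opening: 0.0169
```

```bash
python3 - <<'E'
from h import *
s=snap('wrist','w6');s2=snap('scene','sc6');st=readout.read_state(); print(st['eef_pos'],st['opening'],st['force'],goal((.5922,.1107,.041),8.))
a=s2['pixels'][200:330,260:460,::-1]; cv2.imwrite('pics/zs6.png',cv2.resize(a,None,fx=4,fy=4))
E
```

```text
[0.59357303 0.10971227 0.08709211] 0.01758827454798717 [ 0.05838326 -0.83003815 -0.91063259] ([0.0014, -0.0017, 0.0461], -0.0013, 'yaw now 7.93')
```

View pics/w6.png

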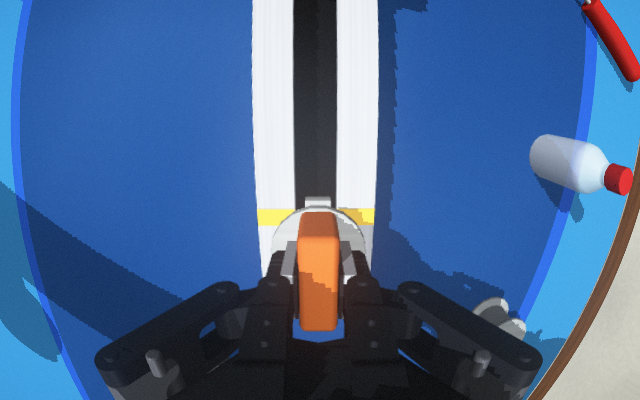

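View pics/zs6.png

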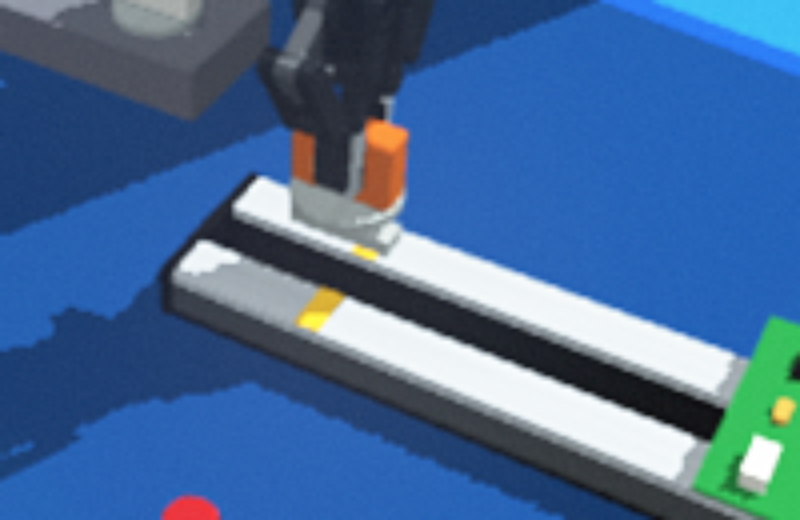

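The foot at (202,318) is over the slot (columns 294–338) and level with the yellow bars at row 217. Descending.

Request:
move_arm(
  offset=[
    [0.0012,-0.0015,0.005],
    [0.0012,-0.0015,0.012],
    [0.0012,-0.0015,0.019],
    [0.0012,-0.0015,0.026],
    [0.0012,-0.0015,0.032],
    [0.0012,-0.0015,0.037],
    [0.0012,-0.0015,0.041],
    [0.0012,-0.0015,0.041],
    [0.0012,-0.0015,0.041],
  ],
  twist=[0,0,0,0,0,0,0,0,0],
  fingers=[0,0,0,0,0,0,0,0,0],
)

```text
clock: 8.0
eef_pos: [0.5924, 0.1106, 0.046]
ee_rot: [2.056, 2.362, 0.007]
force: [0.1, 0.2, -0.9]
opening: 0.0169
```

```bash
python3 - <<'E'
from h import *
st=readout.read_state(); print(st['eef_pos'],st['opening'],st['force'],goal((.5922,.1107,.041),8.))
E
```

```text
[0.59242367 0.11060944 0.04596103] 0.01692597487771445 [ 0.07637449  0.17206567 -0.92075635] ([0.0001, -0.0003, 0.005], -0.0012, 'yaw now 7.93')
```

Still free of contact. I'll go down in 1 mm steps until it touches.

Request:
move_arm(
  offset=[
    [0,0,0.001],
    [0,0,0.002],
    [0,0,0.003],
    [0,0,0.004],
    [0,0,0.005],
    [0,0,0.005],
    [0,0,0.005],
  ],
  twist=[0,0,0,0,0,0,0],
  fingers=[0,0,0,0,0,0,0],
)

```text
clock: 8.7
eef_pos: [0.5925, 0.1106, 0.041]
ee_rot: [2.056, 2.362, 0.007]
force: [1.0, -0.4, -0.6]
opening: 0.0171
```

Request:
move_arm(
  offset=[
    [0,0,0.001],
    [0,0,0.002],
    [0,0,0.003],
    [0,0,0.003],
    [0,0,0.003],
  ],
  twist=[0,0,0,0,0],
  fingers=[0,0,0,0,0],
)

```text
clock: 9.2
eef_pos: [0.5926, 0.1105, 0.0408]
ee_rot: [2.055, 2.361, 0.008]
force: [-5.2, -1.4, 18.5]
opening: 0.017
```

```bash
python3 - <<'E'
from h import *
st=readout.read_state(); print(st['eef_pos'],st['opening'],st['force'])
s2=snap('scene','sc7');
a=s2['pixels'][200:330,260:460,::-1]; cv2.imwrite('pics/zs7.png',cv2.resize(a,None,fx=4,fy=4))
E
```

```text
[0.59262207 0.11054305 0.04079988] 0.016958283773724745 [-5.23850622 -1.4244668  18.543944  ]
```

View pics/zs7.png

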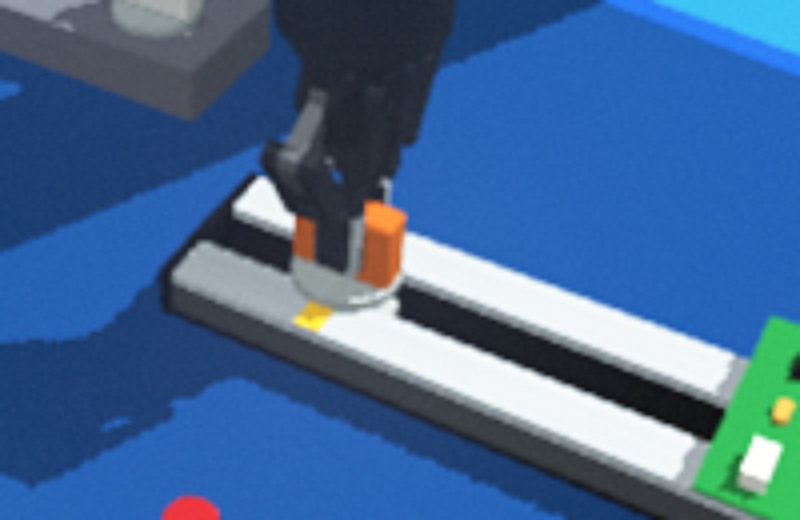

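The flange is seated: contact at TCP z 0.0408 with 18 N, matching the expected 0.041. The picture shows the flange on the lips beside the yellow bar. Now the quarter turn, with light pressure.

Request:
move_arm(
  offset=[
    [0,0,0.0005],
    [0,0,0.0005],
    [0,0,0.0005],
    [0,0,0.0005],
    [0,0,0.0005],
    [0,0,0.0005],
  ],
  twist=[0.06,0.18,0.31,0.44,0.57,0.7],
  fingers=[0,0,0,0,0,0],
)

```text
clock: 9.85
eef_pos: [0.593, 0.1098, 0.041]
ee_rot: [2.745, 1.507, 0.015]
force: [-0.2, -2.7, 3.4]
opening: 0.0172
```

```bash
python3 - <<'E'
from h import *
st=readout.read_state(); print(st['eef_pos'],st['opening'],st['force'],st['ft_torque'],st['joints'])
print(goal((.5924,.1106,.0405),-82.))
E
```

```text
[0.59304019 0.10982077 0.04101096] 0.01717278232253384 [-0.17695768 -2.65224574  3.35222365] [-0.42456605  0.19337198  0.11574704] [ 0.11674849  0.53332776  1.67880076 -0.00748738  0.91702365  0.68768638]
([0.0003, -0.001, 0.0005], 0.8647, 'yaw now -32.45')
```

Request:
move_arm(
  offset=[
    [0,-0.0005,0.0005],
    [0,-0.0005,0.0005],
    [0,-0.0005,0.0005],
    [0,-0.0005,0.0005],
    [0,-0.0005,0.0005],
    [0,-0.0005,0.0005],
    [0,-0.0005,0.0005],
    [0,-0.0005,0.0005],
    [0,-0.0005,0.0005],
    [0,-0.0005,0.0005],
  ],
  twist=[0.13,0.26,0.39,0.52,0.65,0.77,0.865,0.865,0.865,0.865],
  fingers=[0,0,0,0,0,0,0,0,0,0],
)

```text
clock: 10.85
eef_pos: [0.593, 0.1098, 0.041]
ee_rot: [3.128, 0.221, 0.021]
force: [-0.2, -2.9, 5.9]
opening: 0.017
```

```bash
python3 - <<'E'
from h import *
st=readout.read_state(); print(st['eef_pos'],st['opening'],st['force'],st['ft_torque'])
print(goal((.5924,.1106,.0405),-82.))
s=snap('wrist','w8');s2=snap('scene','sc8')
a=s2['pixels'][200:330,260:460,::-1]; cv2.imwrite('pics/zs8.png',cv2.resize(a,None,fx=4,fy=4))
E
```

```text
[0.59300769 0.10982181 0.04104077] 0.01699983751778378 [-0.15607832 -2.94598555  5.90345735] [-0.43568536  0.22786022  0.0695765 ]
([-0.0005, -0.0009, 0.0005], 0.0017, 'yaw now -81.90')
```

View pics/zs8.png

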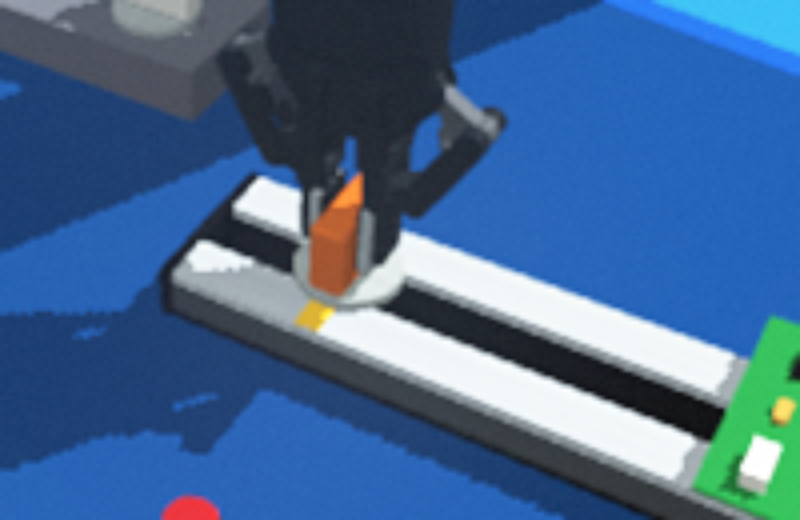

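View pics/w8.png

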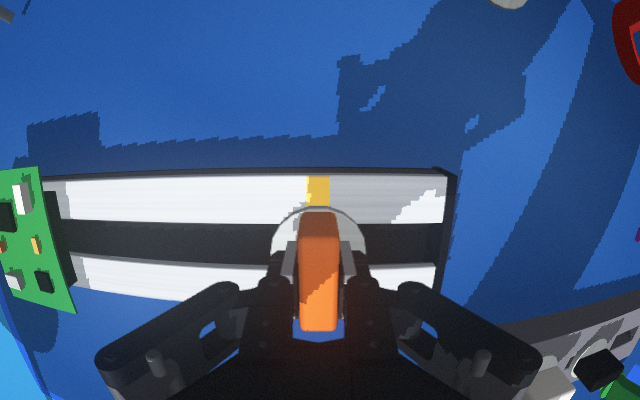

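The grip now lies crosswise at (270,318) in the wrist view, aligned with the yellow bar at (190,318). I'll release and retreat upward.

Request:
move_arm(
  offset=[
    [0,0,0],
    [0,0,0],
    [0,0,0],
    [0,0,0],
    [0,0,0],
    [0,0,0],
    [0,0,0],
  ],
  twist=[0,0,0,0,0,0,0],
  fingers=[0.15,0.3,0.4,0.5,0.6,0.6,0.6],
  grip_force=20,
)

```text
clock: 11.65
eef_pos: [0.593, 0.1099, 0.041]
ee_rot: [3.128, 0.221, 0.021]
force: [0.5, 0.6, 0.3]
opening: 0.0511
```

Request:
move_arm(
  offset=[
    [0,0,-0.005],
    [0,0,-0.02],
    [0,0,-0.04],
    [0,0,-0.07],
    [0,0,-0.11],
    [-0.04,0,-0.15],
    [-0.06,0,-0.16],
    [-0.06,0,-0.16],
    [-0.06,0,-0.16],
  ],
  twist=[0,0,0,0,0,0,0,0,0],
  fingers=[0.6,0.6,0.6,0.6,0.6,0.6,0.6,0.6,0.6],
)

```text
clock: 12.55
eef_pos: [0.5315, 0.1022, 0.2012]
ee_rot: [3.128, 0.222, 0.025]
force: [0.6, 0.1, 0.1]
opening: 0.0513
```

```bash
python3 - <<'E'
from h import *
import pickle
st=readout.read_state(); print(st['eef_pos'],st['opening'],st['force'],st['ft_torque'])
s=snap('wrist','w9');s2=snap('scene','sc9');s3=snap('top','t9')
pickle.dump((s,s2,s3),open('s9.pkl','wb'))
h=cv2.cvtColor(s['pixels'],cv2.COLOR_RGB2HSV); m=cv2.inRange(h,(5,120,80),(18,255,255))
k,l,sc,c=cv2.connectedComponentsWithStats(m)
for i in range(1,k):
    if sc[i,4]>60:
        ys,xs=np.where(l==i); P=np.array([hit(s,r,q,.070,True)[:2]*1000 for r,q in zip(ys,xs)],np.float32); print(sc[i],c[i],cv2.minAreaRect(P))
a=s2['pixels'][150:330,200:460,::-1]; cv2.imwrite('pics/zs9.png',cv2.resize(a,None,fx=3,fy=3))
E
```

```text
[0.53149877 0.10222298 0.20118681] 0.0512608603778217 [0.64015371 0.06009404 0.06392684] [ 0.02093571 -0.01750467 -0.00876935]
[586  17  42  43 668] [606.16916168  39.72155689] ((789.2085571289062, -234.26776123046875), (56.10691833496094, 103.07882690429688), 24.41410255432129)
[309  99  20  55 917] [318.28462377 127.21919302] ((592.2295532226562, 110.02995300292969), (48.05118179321289, 16.752124786376953), 7.895578861236572)
```

View pics/zs9.png

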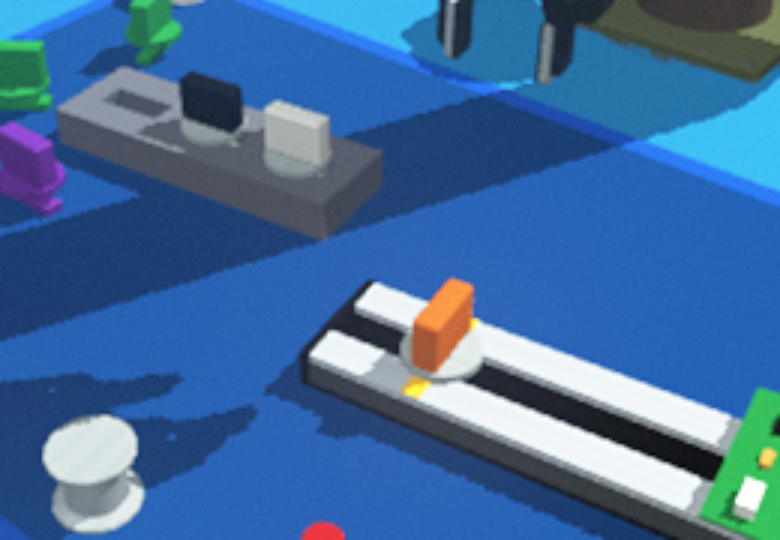

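View pics/w9.png

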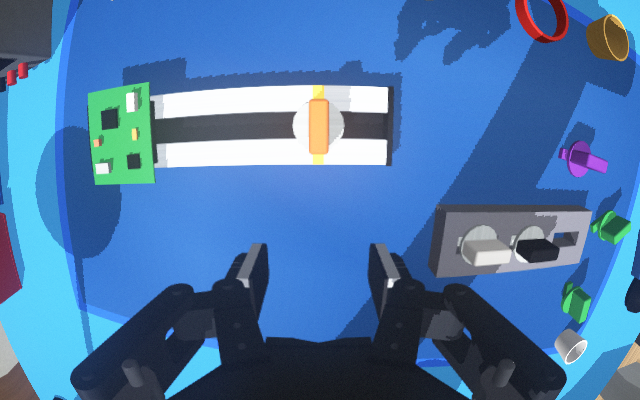

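The orange stop at (127,318) stands upright between the yellow bars, crosswise at yaw 7.9°, with its centre at (0.592, 0.110). The white and black stops are still in their pockets. Handing in.

```bash
python3 -c "
from h import *
print(sign_off())"
```

```text
the job is handed in; nothing more can be done
None
```

The orange stop is in the rail at the yellow mark, turned a quarter turn so its foot lies crosswise under the lips, and released. I handed the job in at about 12.7 s of the 48 s allowed; no verdict is reported.

- **Seating:** the flange touched down at a tool height of 40.8 mm, against about 41 mm expected, with 18.5 N of contact force. The tool height stayed at about 41 mm through the twist and the release.
- **Position and turn:** after release, the wrist picture put the grip's centre at (0.592, 0.110) m. The mark was measured at (0.592, 0.111) m. The grip is crosswise within about 0.2° of the rail.
- **Upright and left alone:** the pictures show the stop standing upright on its flange. The white and black stops are still in their pockets, and the gripper is about 16 cm above the rail, touching nothing.
- **Not seen directly:** the foot under the lips is hidden from the cameras. That it locked follows from the grip, which is parallel to the foot, being square across the rail.
- **Disagreements:** the cameras differed by about 1–3 mm on where the mark is, so I used the close-up wrist view. No checks failed.

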